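Set the component tester to diode and press its test button

TASK

On the component tester, push the upright tab of the rotary selector round until its pointer points squarely at the diode legend (the round white disc with a triangle and a bar); only then press the test button fully down, let it spring back and move clear. Push the tab from its side, never gripping it between the fingers or pressing on its top, and leave the circuit board, jar and tape roll where they lie.

Things in the scene. Friction and masses are not known exactly. Their poses are not given: they have to be found in the camera images.
- tester: the component tester: flat dark case fixed to the bench (z = 0), 280 mm long (its x), 200 wide (y), top face 50 mm high. Origin at the centre of its underside, z up. Its +x end carries the meter window (frame 6 mm above the top face, x 63 to 133 mm), its -x end the test button (axis at x -108, y 0). The selector's axis is at x -20, y 0
- selector (a joint): turn of the selector about its upright axis, rad, positive counter-clockwise from above; 0 when tab and pointer point along the tester's +x. Stops at -2.3 and +2.3. It starts within 0.25 of 0. Plain friction (about 0.1 N m, some 3 N at the tab; no spring, no clicks): it stays where it is left
- selector_axis (a point): on the selector's axis, at the upper face of its grey disc (92 mm across; upper face 60 mm above the bench, smooth, nothing else stands on it more than 2 mm high)
- selector_tab (a point): middle of the upright aluminium tab, 36 mm from the axis and 76 mm above the bench; it turns with the selector, its x pointing radially outwards. The tab is 20 mm long radially (26 to 46 mm from the axis), 10 mm thick in the turning direction, and stands on the grey disc, from 60 to 92 mm above the bench
- selector_aim (a point): the point 66 mm from the axis along the selector's pointer (a white line from the axis to the tab), 52 mm above the bench; it lies over a legend disc's centre when the selector is set to it
- legend_diode: white legend disc with a black triangle and bar, 34 mm across, 2 thick; origin under its centre, on the tester's top face. Like it are the discs of capacitor (two bars), resistor (one broad bar) and lamp (ring). The four lie 66 mm from the selector's axis at +50, -50, +100 and -100 degrees from the tester's +x; which sign is where changes each run
- test_button (a joint): travel of the test button, m: 0 up, 0.006 fully down; a spring lifts it again, about 4 N holds it fully down
- test_button_top (a point): centre of the top of the test button (black round cap 26 mm across), 72 mm above the bench when up; its grey housing, 42 mm across, ends 62 mm above the bench. Pressed straight down
- circuit_board: loose green circuit board, 100 x 70 mm, 22 mm high over its parts, left of the tester; origin under its centre; leave it alone
- flux_jar: loose jar, 48 mm across, 50 mm high, right of the tester; origin under its centre; leave it alone
- tape_roll: loose black tape roll lying flat, 72 mm across, 18 mm high, right of the tester; origin under its centre; leave it alone

How it is judged:
By the outcome, as a careful person would: the job done as asked, in the order asked, and still so for the second after the job is handed in, with the robot touching nothing.
It also fails if it takes over 48 s, if anything falls off the work surface, if the arm or the gripper's body presses on something with over 40 N, if the wrist force passes 120 N, or if a joint passes its speed limit or range.

ROBOT

A 6-joint arm with a two-finger parallel gripper is mounted at the origin on the work surface. World frame = base frame: x ahead of the robot, y to its left, z up, the work surface at z = 0. Lengths are in mm, angles in rad, forces in N, time in s.
With the tool pointing down it reaches from about 350 to 875 mm from the base axis. Payload 4.2 kg.
Tool frame: the origin (TCP) lies at the very end of the fingers, on their centre line; the grasp point (between the pads) lies 19 mm behind it; z points along the fingers, y is the direction in which the jaws open and shut (so a half turn about z gives the same grasp; the last joint's range is limited). The gripper opens to 87 mm and grips with 3 to 60 N. Pads are 19 mm wide; open, the fingers measure 117 mm over their backs; the gripper's body (75 mm by 190 mm) begins 51 mm behind the grasp point.
Start: joints at [-0.852, 0.385, 0.008, 0, -1.194, -0.259], TCP at [277.367, -560.06, 222.55] pointing down, gripper open.
Joint ranges: [-3.14, 3.14], [-1.21, 2.06], [-1.07, 1.41], [-3.16, 2.05], [-2.99, -0.16], [-3.1, 3.1]. Speed limits (rad/s): [2.79, 2.79, 3.14, 3.14, 3.14, 3.14].

INTERFACE

Orientations are given as a unit quaternion [x, y, z, w].
In Python, from workcell import * gives the robot as it stands.
- The arm moves only by the tool step_arm, never from a script. Its argument "steps" is text: rows parted by semicolons, each of 4 numbers parted by spaces: the shift along the tool's x, y, z in m, then the turn about the tool's z in rad. In form: dx dy dz turn; .... A call has exactly 5 rows; each row shifts and turns the commanded pose from where the row before left it, along the tool's axes as they then stand; what a row does not reach is not made up. A row lasts 1/12 s, in which the tool goes at most 41.7 mm and 7.16 degrees, less where a joint would pass 70% of its speed; a pose out of reach is approached as far as the arm can. A call with a gripper value outside its range is refused whole. "gripper" is the gripper's target within -1 to 1 (fully open at 1, half-way at 0, shut at -1), set as the call begins (left out, the last holds). The fingers move at their own pace and stop on an object; "squeeze" is the grip in N (left out, the last holds). Time passes only in rows, so rows that do not move let the fingers close, or fill a call up. It gives the time, the measured TCP pose, the force and the opening at its end, in the units of the state.
- get_state(): the state, without advancing time (a new reading comes with each control period).
- capture(name): name is "scene" or "top" or "wrist"; returns the picture (420x560x3 uint8, red, green, blue); there is no depth.
- camera_model(name): a dict with "camera_matrix" (3x3 intrinsics, pixels), "rvec" (rotation vector, rad) and "tvec" (3), from world to camera coordinates, as OpenCV has them; the wrist camera has in their place "mount" (4x4, takes a point from camera to tool coordinates, whose origin is the TCP and whose axes are the flange's). Camera axes: x right, y down, z forward; pixel columns grow to the right and rows downward; lengths in mm; the calibration is good to about 2 mm. A picture is of the moment at which its call begins: read the wrist's pose just before it. camera_model takes no time and is no camera call.
- close_job(): hands the job in, once; it reports no verdict.
The state is a dict: "time": time; "joint_positions": joint angles; "dq": joint speeds; "joint_torque": joint torques, N m; "eef_pos": TCP position; "orientation": TCP orientation; "ft_force": force on the tool from outside, world axes, zero at the start; "torque": the same for the moment, N m; "gripper_width": finger opening in mm.
Only numpy, scipy, OpenCV 4.12 (cv2) and the standard library are available. Lean on these libraries where they do the work, as an engineer would, in place of code of your own. Each camera call takes 0.05 s, during which the arm holds its last target.

## Working session

There is one attempt and no reset: what is moved stays moved. The work goes in short steps, Python scripts to look and compute and a tool call to move; the robot and the scene stay as the last step left them, time stands still between calls to the robot, and variables do not carry over. Pictures are saved under pics/ and viewed, and the job is handed in when it is done.

Besides the shell and the picture viewer there is one more tool, called after "Request:" as name(argument=value, ...), one argument or row to a line, values as JSON. step_arm: Moves the arm, as the interface text tells. Its arguments: {"type":"object","properties":{"steps":{"type":"string"},"gripper":{"type":"number"},"squeeze":{"type":"number"}},"required":["steps"]}

```bash
mkdir -p pics; ls; python3 - <<'E'
from workcell import *
import cv2
print(get_state())
for n in("scene","top"):
    im=capture(n); cv2.imwrite(f"pics/{n}0.png",im[:,:,::-1]); print(n,camera_model(n))
print(camera_model("wrist"))
E
```

```text
pics
{'time': 0.0, 'joint_positions': array([-8.52381757e-01,  3.85574104e-01,  6.62209772e-03, -4.93408482e-04,
       -1.19396973e+00, -2.58624252e-01]), 'dq': array([-6.20010640e-04,  6.90538355e-04,  4.26789818e-04, -4.83214962e-04,
        8.18743534e-05, -3.09950130e-05]), 'joint_torque': array([-5.77269202e-04, -3.90661633e+01,  1.87407374e+01,  4.21994224e+00,
        1.09812510e-02, -1.83257612e-04]), 'eef_pos': array([ 277.11655065, -559.54292769,  221.44836391]), 'orientation': array([-2.27786677e-01,  9.73710454e-01,  1.04601125e-03, -2.96269893e-04]), 'ft_force': array([ 0.49841976, -0.56358488,  0.88391109]), 'torque': array([ 0.01092202, -0.04867603, -0.00110039]), 'gripper_width': 87.28589599997142}
scene {'camera_matrix': array([[395.18205258,   0.        , 278.48228041],
       [  0.        , 395.18205258, 213.61683356],
       [  0.        ,   0.        ,   1.        ]]), 'rvec': array([ 1.29737144,  2.3571294 , -0.86267505]), 'tvec': array([ 306.03075643, -372.24886541, 1185.21556718])}
top {'camera_matrix': array([[468.45800783,   0.        , 279.23749106],
       [  0.        , 468.45800783, 210.02800856],
       [  0.        ,   0.        ,   1.        ]]), 'rvec': array([ 2.15024444, -2.14004637,  0.10167366]), 'tvec': array([ 54.87945408, 652.66467811, 880.86664417])}
{'camera_matrix': array([[302.69097632,   0.        , 280.62077231],
       [  0.        , 302.69097632, 208.53246723],
       [  0.        ,   0.        ,   1.        ]]), 'mount': array([[-9.53289064e-04, -9.63452943e-01, -2.67875938e-01,
         7.19501890e+01],
       [ 9.99999192e-01, -1.14359198e-03,  5.54393806e-04,
        -3.73601986e-02],
       [-8.40473117e-04, -2.67875193e-01,  9.63453255e-01,
        -1.62021857e+02],
       [ 0.00000000e+00,  0.00000000e+00,  0.00000000e+00,
         1.00000000e+00]])}
```

View pics/top0.png

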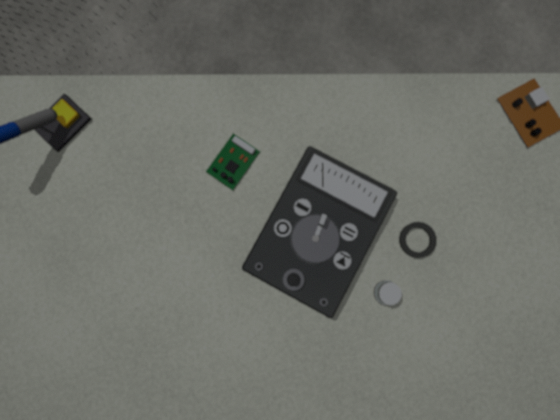

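View pics/scene0.png

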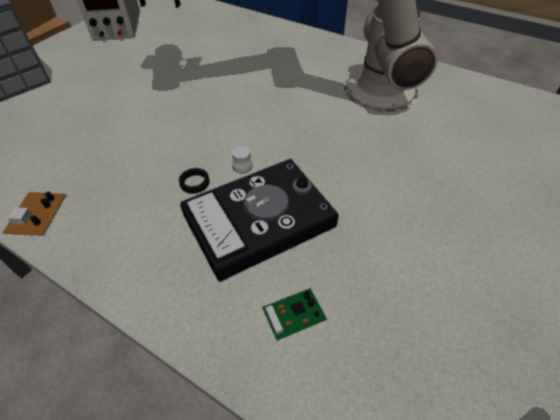

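The top picture shows the diode disc at about (342,260), at -100° (clockwise past the capacitor at (348,231)). The selector disc is at (316,238), the button at (293,280), and the tab at about (322,220). Next I'll measure these.

```bash
cat > h.py <<'E'
import numpy as np, cv2
from scipy.spatial.transform import Rotation as Ro
def extr(m):
    R=cv2.Rodrigues(np.array(m["rvec"]))[0]; return R,np.array(m["tvec"])
def cast(m,uv,z):
    R,t=extr(m); K=m["camera_matrix"]
    d=R.T@np.linalg.solve(K,[uv[0],uv[1],1.]); c=-R.T@t
    return c+d*(z-c[2])/d[2]
def proj(m,p):
    R,t=extr(m); q=m["camera_matrix"]@(R@np.array(p,float)+t); return q[:2]/q[2]
def wristm(m,st):
    T=np.eye(4);T[:3,:3]=Ro.from_quat(st["orientation"]).as_matrix();T[:3,3]=st["eef_pos"]
    W=np.linalg.inv(T@m["mount"])
    return dict(camera_matrix=m["camera_matrix"],rvec=cv2.Rodrigues(W[:3,:3])[0],tvec=W[:3,3])
def blobs(im,lo,hi=256,amin=60,amax=1500):
    g=im.min(axis=2).astype(int) ; k=((g>=lo)&(g<hi)).astype(np.uint8)
    n,l,s,c=cv2.connectedComponentsWithStats(k)
    return [(c[i].round(1),s[i]) for i in range(1,n) if amin<s[i][4]<amax]
E
python3 - <<'E'
from h import *
from workcell import camera_model
m=camera_model("top")
im=cv2.imread("pics/top0.png")
crop=cv2.resize(im[140:325,235:405],None,fx=3.2,fy=3.2,interpolation=cv2.INTER_CUBIC);cv2.imwrite("pics/top0c.png",crop)
g=cv2.cvtColor(im,cv2.COLOR_BGR2GRAY)
for (u,v) in [(302,207),(283,228),(348,231),(342,260)]:
    p=g[v-12:v+13,u-12:u+13]; k=(p>120).astype(np.uint8)
    cs,_=cv2.findContours(k,cv2.RETR_EXTERNAL,cv2.CHAIN_APPROX_NONE)
    c=max(cs,key=cv2.contourArea); e=cv2.fitEllipse(c)
    uv=(e[0][0]+u-12,e[0][1]+v-12); print(np.round(uv,1),np.round(e[1],1),cast(m,uv,52).round(1))
print(g[238,270:360])
print("cap",cast(m,(293,280),72))
E
```

```text
[304.6 202.3] [3.  9.1] [666.4   8.4  52. ]
[282.3 227.5] [3.5 3.5] [617.   51.5  52. ]
[345.7 236.6] [2.1 8.3] [599.9 -70.6  52. ]
[337.6 256.5] [2.8 7.4] [561.7 -54.7  52. ]
[ 43  45  44  45  45  42  44  44  44  46  42  44  45  45  46  45  42  42
  42  47  51  60  71  77  78  77  77  78  75  78  77  78  77  77  77  75
  77  77  77  76  77  81  93 100 105 105 104 101  92  79  74  76  75  77
  75  74  76  76  75  76  75  76  75  76  75  76  74  73  68  56  48  56
  75  96 111 118 123 123 123 122 121 113 110 106  93  76  53  44  41  43]
cap [517.19360447  30.58627969  72.        ]
```

```bash
sleep 0
```

```text
(no output)
```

View pics/top0c.png

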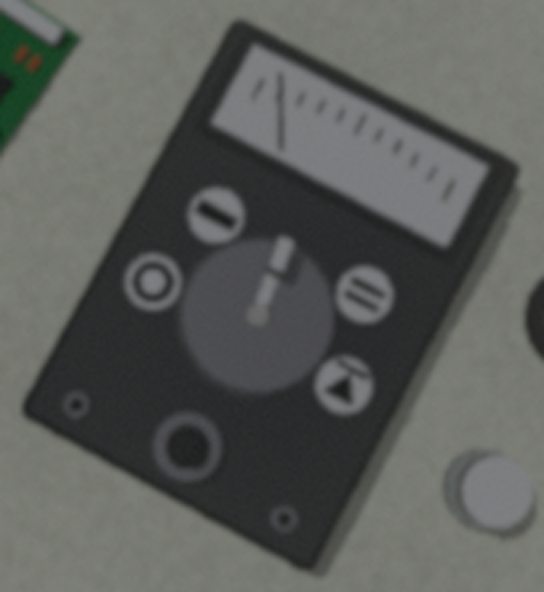

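The crop confirms the diode (triangle and bar) at crop (343,387) and the tab at about (285,250). Next I'll fit the tester pose.

```bash
python3 - <<'E'
from h import *
from workcell import camera_model
m=camera_model("top")
im=cv2.imread("pics/top0.png")
g=cv2.cvtColor(im,cv2.COLOR_BGR2GRAY)
W=[];L=[]
for (u,v),a in zip([(302,207),(283,228),(348,231),(342,260)],[50,100,-50,-100]):
    p=cv2.resize(g[v-14:v+15,u-14:u+15],None,fx=4,fy=4,interpolation=cv2.INTER_LINEAR); k=(p>84).astype(np.uint8)
    n,l=cv2.connectedComponents(k); 
    cs,_=cv2.findContours(k,cv2.RETR_EXTERNAL,cv2.CHAIN_APPROX_NONE)
    c=min(cs,key=lambda c:np.hypot(*(c.mean(0)[0]-58))+ (999 if len(c)<60 else 0)); c=cv2.convexHull(c); o,r=cv2.minEnclosingCircle(c);e=cv2.fitEllipse(c)
    uv=((e[0][0]+.5)/4-.5+u-14,(e[0][1]+.5)/4-.5+v-14); w=cast(m,uv,52);print(np.round(uv,1),np.round(np.array(e[1])/4,1),w.round(1))
    W.append(w[:2]);L.append([-20+66*np.cos(np.radians(a)),66*np.sin(np.radians(a))])
W=np.array(W);L=np.array(L)
u,v=(186/3.2+235,446/3.2+140); W=np.vstack([W,cast(m,(u,v),67)[:2]]);L=np.vstack([L,[-108,0]])
Wc=W-W.mean(0);Lc=L-L.mean(0)
th=np.arctan2((Lc[:,0]*Wc[:,1]-Lc[:,1]*Wc[:,0]).sum(),(Lc*Wc).sum())
R=np.array([[np.cos(th),-np.sin(th)],[np.sin(th),np.cos(th)]]);t=W.mean(0)-R@L.mean(0)
print("th",th,"t",t,"res",(L@R.T+t-W).round(1))
ax=R@[-20,0]+t; print("axis",ax,"button",R@[-108,0]+t,"diode",W[3])
tab=cast(m,(287/3.2+235,242/3.2+140),92)[:2]; d=tab-ax; print("tab",tab,"sel",np.arctan2(d[1],d[0])-th,np.hypot(*d))
for n,p in zip("axis",[np.r_[ax,60]]): print(proj(m,p))
np.savez("fit.npz",th=th,t=t)
E
```

```text
[302.1 206.9] [17.3 17.5] [657.3  13.3  52. ]
[282.3 227.7] [17.5 17.5] [616.6  51.4  52. ]
[348.4 231.6] [17.6 17.7] [609.6 -75.8  52. ]
[341.8 260.2] [16.8 18. ] [554.7 -62.6  52. ]
th -0.4932611313315246 t [613.50148145 -20.61935895] res [[-0.1  0. ]
 [-0.1  0.1]
 [-0.3  0. ]
 [ 0.3 -0.3]
 [ 0.1  0.2]]
axis [595.88561352 -11.14934328] button [518.37579461  30.5187257 ] diode [554.73254642 -62.63265081]
tab [635.92353637 -27.62315872] sel 0.10291867017519718 43.29459390685626
[314.99138429 238.30537345]
```

Fit residuals are within 0.3 mm. The axis is at (595.9,-11.1), the button at (518.4,30.5), and the selector reads about +0.10. The target is -1.745. I'll travel over with the gripper shut.

Request:
step_arm(
  steps="-0.01 0.006 0 0;-0.025 0.015 0 0;-0.029 0.0173 0 0;-0.029 0.0173 0 0;-0.029 0.0173 0 0",
  gripper=-1,
  squeeze=20,
)

```text
time: 0.52
eef_pos: [354.8, -438.7, 222.2]
orientation: [-0.228, 0.974, 0.0, -0.0]
ft_force: [-0.1, 0.1, -0.2]
gripper_width: 61.4
```

Request:
step_arm(
  steps="-0.029 0.0173 0 0;-0.029 0.0173 0 0;-0.029 0.0173 0 0;-0.029 0.0173 0 0;-0.029 0.0173 0 0",
)

```text
time: 0.93
eef_pos: [446.3, -296.5, 222.5]
orientation: [-0.228, 0.974, 0.0, -0.0]
ft_force: [-0.0, -1.0, -0.5]
gripper_width: 28.5
```

Request:
step_arm(
  steps="-0.029 0.0173 0 0;-0.029 0.0173 0 0;-0.029 0.0173 0 0;-0.029 0.0173 0 0;-0.029 0.0173 0 0",
)

```text
time: 1.35
eef_pos: [537.7, -154.6, 222.5]
orientation: [-0.228, 0.974, 0.0, -0.0]
ft_force: [1.4, -1.1, 0.0]
gripper_width: 1.7
```

Request:
step_arm(
  steps="-0.029 0.0173 0 0;-0.029 0.0173 0 0;-0.029 0.0173 0 0;-0.023 0.015 0 0;0 0 0 0",
)

```text
time: 1.77
eef_pos: [608.2, -43.6, 221.6]
orientation: [-0.23, 0.973, 0.0, 0.0]
ft_force: [0.9, -0.3, 0.2]
gripper_width: 0.4
```

Request:
step_arm(
  steps="0 0 0 -0.09;0 0 0 -0.09;0 0 0 -0.09;0 0 0 -0.09;0 0 0 -0.09",
)

```text
time: 2.18
eef_pos: [605.6, -47.9, 222.3]
orientation: [-0.441, 0.897, 0.0, -0.0]
ft_force: [0.7, -0.1, 0.6]
gripper_width: 1.0
```

Request:
step_arm(
  steps="0 0 0 -0.09;0 0 0 -0.09;0 0 0 -0.09;0 0 0 0;0 0 0 0",
)

```text
time: 2.6
eef_pos: [605.8, -48.0, 222.4]
orientation: [-0.555, 0.832, 0.0, -0.0]
ft_force: [0.8, -0.2, -0.2]
gripper_width: 0.6
```

```bash
python3 - <<'E'
from workcell import *
from h import *
import pickle
s=get_state(); im=capture("wrist"); cv2.imwrite("pics/w1.png",im[:,:,::-1]); pickle.dump(s,open("w1.pkl","wb"))
print(s["time"],s["eef_pos"],s["joint_positions"].round(3),s["gripper_width"],s["ft_force"])
R=Ro.from_quat(s["orientation"]).as_matrix(); print(R.round(3))
E
```

```text
2.6 [605.79877911 -48.01540636 222.40400099] [ 0.187  0.356 -0.036 -0.    -1.179 -0.58 ] 0.6242792868867396 [ 0.77449677 -0.16485741 -0.22700761]
[[-0.383 -0.924 -0.001]
 [-0.924  0.383  0.   ]
 [ 0.     0.001 -1.   ]]
```

View pics/w1.png

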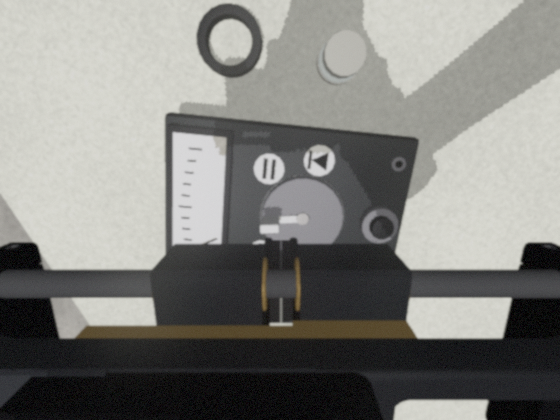

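The wrist view shows the disc at about (302,213), with the axis hub at (302,219) and the tab at about (270,222). The fingertips are at about (281,325). I'll zoom in for the tab angle.

```bash
python3 - <<'E'
from h import *
import pickle
from workcell import camera_model
s=pickle.load(open("w1.pkl","rb")); m=wristm(camera_model("wrist"),s)
im=cv2.imread("pics/w1.png"); f=np.load("fit.npz");th=float(f["th"]);t=f["t"]
R=np.array([[np.cos(th),-np.sin(th)],[np.sin(th),np.cos(th)]])
P=lambda x,y,z: np.r_[R@[x,y]+t,z]
print("axis",proj(m,P(-20,0,60)))
for a in(-50,-100):print(a,proj(m,P(-20+66*np.cos(np.radians(a)),66*np.sin(np.radians(a)),52)))
print("btn",proj(m,P(-108,0,72)))
for q in (0,.1,.2):
    for z in (60,92): print(q,z,[proj(m,P(-20+r*np.cos(q),r*np.sin(q),z)).round(1) for r in(26,46)])
cv2.imwrite("pics/w1c.png",cv2.resize(im[160:260,230:350],None,fx=6,fy=6,interpolation=cv2.INTER_CUBIC))
E
```

```text
axis [301.96763127 218.95476286]
-50 [268.58297881 169.51928117]
-100 [318.87655867 161.25194212]
btn [382.67294795 229.82819651]
0 60 [array([278.9, 216.8]), array([261.1, 215.1])]
0 92 [array([278.8, 226. ]), array([259.2, 224.2])]
0.1 60 [array([278.8, 219. ]), array([261., 219.])]
0.1 92 [array([278.7, 228.4]), array([259.1, 228.5])]
0.2 60 [array([278.9, 221.2]), array([261.3, 222.9])]
0.2 92 [array([278.8, 230.8]), array([259.4, 232.7])]
```

View pics/w1c.png

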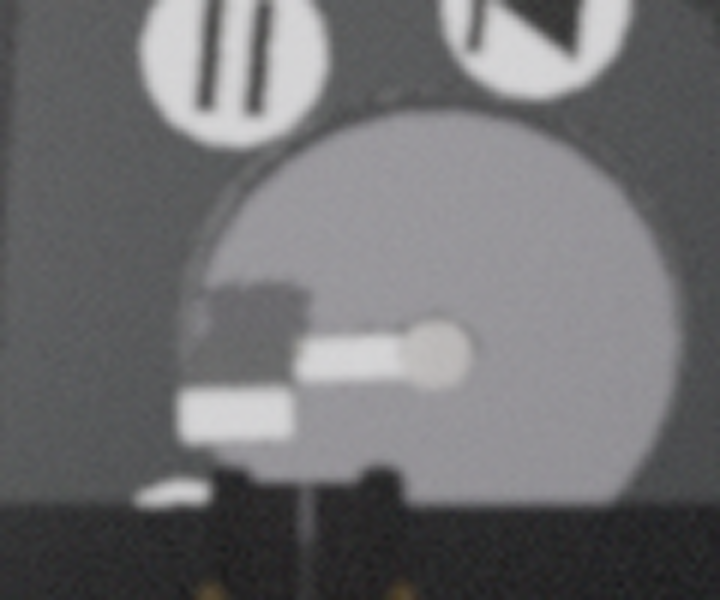

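The tab top is centred at (269.3,229), which gives selector ≈ +0.11 and agrees with the top view. Now I'll move to the tab's counter-clockwise side and go down.

Request:
step_arm(
  steps="-0.01 -0.002 0 -0.01;-0.018 -0.0035 0 0;-0.02 -0.0035 0 0;-0.018 -0.0033 0 0;-0.0047 0 0 0",
)

```text
time: 3.07
eef_pos: [646.2, 16.2, 221.9]
orientation: [-0.561, 0.828, -0.0, 0.0]
ft_force: [0.6, -0.1, -0.2]
gripper_width: 0.7
```

Request:
step_arm(
  steps="0 0 0.01 0;0 0 0.02 0;0 0 0.025 0;0 0 0.025 0;0 0 0.02 0",
)

```text
time: 3.48
eef_pos: [642.8, 12.7, 119.9]
orientation: [-0.56, 0.828, 0.001, -0.001]
ft_force: [-0.5, -0.1, -1.2]
gripper_width: 0.2
```

Request:
step_arm(
  steps="0 0 0.02 0;0 0 0.015 0;0 0 0.01 0;0 0 0.005 0;0 0 0 0",
)

```text
time: 3.9
eef_pos: [643.4, 12.7, 71.2]
orientation: [-0.56, 0.828, 0.0, -0.001]
ft_force: [1.2, 0.3, -0.4]
gripper_width: 0.7
```

```bash
cat > st.py <<'E'
from workcell import *
from h import *
import sys
f=np.load("fit.npz");th=float(f["th"]);t=f["t"]
Rt=np.array([[np.cos(th),-np.sin(th)],[np.sin(th),np.cos(th)]])
def P(x,y,z): return np.r_[Rt@[x,y]+t,z]
def tool(q):
    s=get_state(); p=s["eef_pos"]; R=Ro.from_quat(s["orientation"]).as_matrix()
    a=th+q; e=np.array([np.cos(a),np.sin(a)]); k=np.array([-e[1],e[0]]); d=p[:2]-P(-20,0,0)[:2]
    print("t",round(s["time"],2),"pos",p.round(1),"radial",(d@e).round(1),"tang",(d@k).round(1),"F",s["ft_force"].round(1),
      "xaxis-err deg",np.degrees((np.arctan2(R[1,0],R[0,0])-(a-np.pi/2)+np.pi)%(2*np.pi)-np.pi).round(2),"tilt",R[:2,2].round(4),"j",s["joint_positions"].round(2))
    return s
if __name__=="__main__": tool(float(sys.argv[1]))
E
python3 st.py 0.11; python3 - <<'E'
from st import *
im=capture("wrist"); cv2.imwrite("pics/w2.png",im[:,:,::-1])
im=capture("top"); cv2.imwrite("pics/t2.png",cv2.resize(im[140:325,235:405,::-1],None,fx=3.2,fy=3.2,interpolation=cv2.INTER_CUBIC))
im=capture("scene"); cv2.imwrite("pics/s2.png",cv2.resize(im[120:300,170:350,::-1],None,fx=3.2,fy=3.2,interpolation=cv2.INTER_CUBIC))
E
```

```text
t 3.9 pos [643.4  12.7  71.2] radial 35.1 tang 39.9 F [ 1.2  0.3 -0.4] xaxis-err deg 0.11 tilt [-0.0024 -0.0005] j [ 0.27  0.55 -0.13 -0.   -0.9  -0.65]
```

View pics/w2.png

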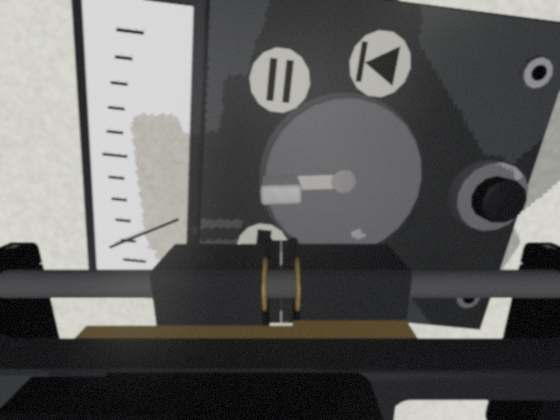

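View pics/s2.png

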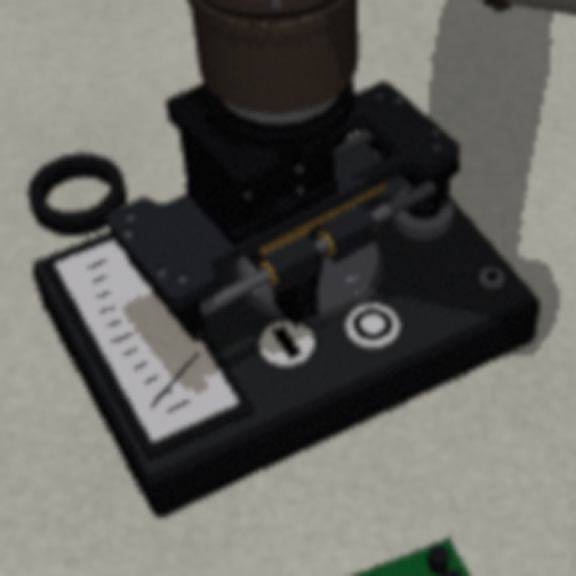

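The wrist view shows the tab at (281,192), clear of the fingers and visible while pushing. Now the gentle approach.

Request:
step_arm(
  steps="0.004 -0.001 0.002 0;0.006 0 0.001 0;0.006 0 0 0;0.004 0 0 0;0 0 0 0",
)

```text
time: 4.47
eef_pos: [637.1, -7.1, 69.8]
orientation: [-0.56, 0.829, 0.0, -0.0]
ft_force: [-1.0, 0.6, -0.7]
gripper_width: 0.5
```

Request:
step_arm(
  steps="0.002 0 0 0;0.002 0 0 0;0.001 0 0 0;0.0005 0 0 0;0 0 0 0",
)

```text
time: 4.88
eef_pos: [635.8, -10.8, 69.6]
orientation: [-0.561, 0.828, 0.0, 0.0]
ft_force: [0.2, 1.1, 0.8]
gripper_width: 0.7
```

```bash
cat > look.py <<'E'
from st import *
import sys,pickle
def look(name,q):
    s=tool(q); m=wristm(camera_model("wrist"),s); im=capture("wrist")[:,:,::-1]
    cv2.imwrite(f"pics/{name}.png",im); pickle.dump(m,open(f"{name}.pkl","wb"))
look(sys.argv[1],float(sys.argv[2]))
E
python3 look.py w3 0.11
```

```text
t 4.88 pos [635.8 -10.8  69.6] radial 36.9 tang 15.3 F [0.2 1.1 0.8] xaxis-err deg 0.14 tilt [0.0006 0.0004] j [ 0.24  0.54 -0.15 -0.   -0.88 -0.62]
```

View pics/w3.png

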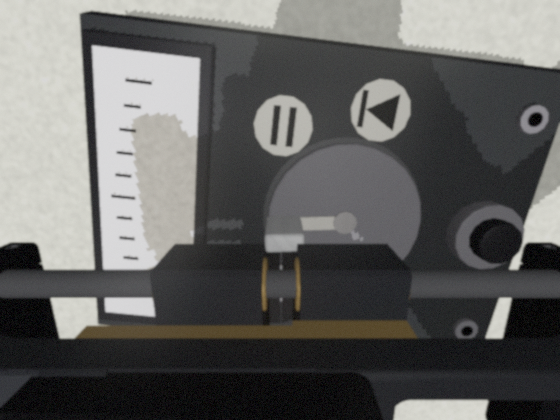

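The tab is just ahead of the fingers at (283,242), with the pointer line at (302–345,222). I'll start the sweep.

Request:
step_arm(
  steps="0.0022 -0.0008 0 0.06;0.0022 -0.0008 0 0.06;0.0022 -0.0008 0 0.06;0.0022 -0.0008 0 0.06;0.0022 -0.0008 0 0.06",
)

```text
time: 5.35
eef_pos: [635.2, -22.1, 69.7]
orientation: [-0.429, 0.903, -0.0, 0.001]
ft_force: [2.8, 0.6, -1.8]
gripper_width: 0.4
```

Request:
step_arm(
  steps="0.0022 -0.0008 0 0.06;0.0022 -0.0008 0 0.06;0.0022 -0.0008 0 0.06;0.0022 -0.0008 0 0.06;0.0022 -0.0008 0 0.06",
)

```text
time: 5.77
eef_pos: [630.7, -32.9, 70.1]
orientation: [-0.29, 0.957, -0.001, 0.002]
ft_force: [3.8, 1.0, -0.1]
gripper_width: 0.4
```

```bash
python3 look.py w4 -0.49; python3 look.py w4b -0.49
```

```text
t 5.77 pos [630.7 -32.9  70.1] radial 37.4 tang 16.9 F [ 3.8  1.  -0.1] xaxis-err deg 0.02 tilt [0.0044 0.0001] j [ 0.2   0.53 -0.17  0.   -0.87 -1.19]
t 5.82 pos [630.2 -33.3  70.1] radial 37.5 tang 16.3 F [ 3.5  0.7 -0.9] xaxis-err deg -0.12 tilt [0.0036 0.    ] j [ 0.2   0.53 -0.17  0.   -0.87 -1.19]
```

View pics/w4.png

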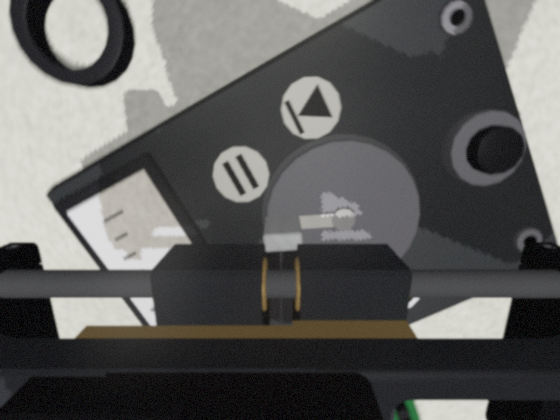

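The push works: force is about 3.8 N and the tab stays square ahead of the fingers. I'll continue.

Request:
step_arm(
  steps="0.0022 -0.0008 0 0.06;0.0022 -0.0008 0 0.06;0.0022 -0.0008 0 0.06;0.0022 -0.0008 0 0.06;0.0022 -0.0008 0 0.06",
)

```text
time: 6.28
eef_pos: [622.5, -41.8, 70.2]
orientation: [-0.144, 0.99, -0.0, 0.002]
ft_force: [3.6, -0.6, 0.7]
gripper_width: 0.2
```

Request:
step_arm(
  steps="0.0022 -0.0007 0 0.06;0.0022 -0.0007 0 0.06;0.0022 -0.0007 0 0.06;0.0022 -0.0007 0 0.06;0.0022 -0.0007 0 0.06",
)

```text
time: 6.7
eef_pos: [612.0, -47.4, 70.3]
orientation: [0.005, 1.0, -0.0, 0.002]
ft_force: [3.7, -2.6, -0.8]
gripper_width: 0.5
```

Request:
step_arm(
  steps="0.0022 -0.0007 0 0.06;0.0022 -0.0007 0 0.06;0.0022 -0.0007 0 0.06;0.0015 -0.0005 0 0.04;0 0 0 0",
)

```text
time: 7.12
eef_pos: [602.8, -49.4, 70.2]
orientation: [0.114, 0.993, -0.0, 0.001]
ft_force: [1.7, -1.6, 1.1]
gripper_width: 0.4
```

```bash
python3 look.py w5 -1.31; python3 - <<'E'
import cv2
im=cv2.imread("pics/w5.png")
cv2.imwrite("pics/w5c.png",cv2.resize(im[60:260,200:440],None,fx=3,fy=3,interpolation=cv2.INTER_CUBIC))
E
```

```text
t 7.12 pos [602.8 -49.4  70.2] radial 35.6 tang 15.5 F [ 1.7 -1.6  1.1] xaxis-err deg 0.2 tilt [ 0.0013 -0.0008] j [ 0.19  0.5  -0.23  0.   -0.84 -1.99]
```

View pics/w5c.png

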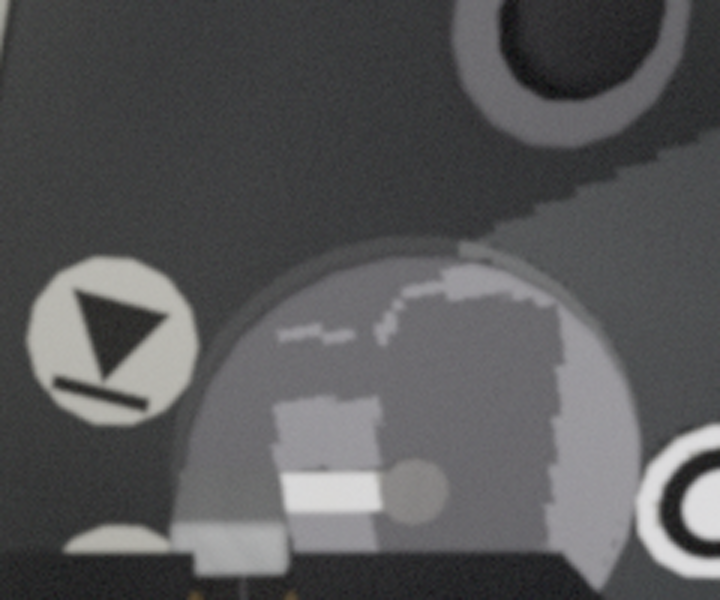

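The crop shows the pointer line centred at about (332,492), the hub at (413,491), and the diode disc at (112,341). I'll compute the selector angle.

```bash
cat > ang.py <<'E'
from st import *
import sys,pickle
def ang(name,box,thr):
    m=pickle.load(open(name+".pkl","rb")); im=cv2.imread(f"pics/{name}.png").min(axis=2)
    x0,y0,x1,y1=box; k=(im[y0:y1,x0:x1]>thr).astype(np.uint8)
    n,l,s,c=cv2.connectedComponentsWithStats(k); i=1+np.argmax(s[1:,4]); ys,xs=np.nonzero(l==i)
    cs,_=cv2.findContours((l==i).astype(np.uint8),0,1); r=cv2.minAreaRect(cs[0]); print("rect",r,"n",len(xs))
    w=np.array([cast(m,(x+x0,y+y0),61)[:2] for x,y in zip(xs,ys)]); c=w.mean(0)
    d=np.linalg.svd(w-c)[2][0]; ax=P(-20,0,0)[:2]
    if d@(c-ax)<0:d=-d
    wr=lambda a:(a+np.pi)%(2*np.pi)-np.pi
    print("sel by PCA",wr(np.arctan2(d[1],d[0])-th).round(4),"by axis->centroid",wr(np.arctan2(*(c-ax)[::-1])-th).round(4),"r",np.hypot(*(c-ax)).round(1))
    print("perp offset of axis from line",((c-ax)@[-d[1],d[0]]).round(2), "axis px",proj(m,P(-20,0,61)).round(1),"diode px",proj(m,P(-20+66*np.cos(np.radians(-100)),66*np.sin(np.radians(-100)),52)).round(1))
a=sys.argv; ang(a[1],tuple(map(int,a[2].split(","))),int(a[3]))
E
python3 ang.py w5 290,212,327,234 170; python3 ang.py w4 295,205,331,234 150;  python3 ang.py w3 295,205,333,234 150; python3 ang.py w1 276,210,297,228 170
```

```text
rect ((20.0, 11.5), (13.0, 32.0), 90.0) n 433
sel by PCA -1.3239 by axis->centroid -1.3039 r 17.3
perp offset of axis from line 0.35 axis px [339.2 223.5] diode px [239.  174.4]
rect ((20.289337158203125, 15.550762176513672), (12.966963768005371, 30.4224910736084), 85.91438293457031) n 369
sel by PCA -0.4133 by axis->centroid -0.4843 r 16.7
perp offset of axis from line -1.19 axis px [344.  220.6] diode px [310.8 110.1]
rect ((22.0, 18.0), (10.0, 30.0), 90.0) n 330
sel by PCA 0.0972 by axis->centroid 0.0741 r 15.9
perp offset of axis from line -0.37 axis px [344.2 223.9] diode px [380.2 112.7]
rect ((11.5, 9.5), (7.0, 17.0), 90.0) n 130Traceback (most recent call last):
  File "ang.py", line 14, in <module>
    a=sys.argv; ang(a[1],tuple(map(int,a[2].split(","))),int(a[3]))
                ~~~^^^^^^^^^^^^^^^^^^^^^^^^^^^^^^^^^^^^^^^^^^^^^^^^
  File "ang.py", line 8, in ang
    w=np.array([cast(m,(x+x0,y+y0),61)[:2] for x,y in zip(xs,ys)]); c=w.mean(0)
                ~~~~^^^^^^^^^^^^^^^^^^
  File "h.py", line 6, in cast
    R,t=extr(m); K=m["camera_matrix"]
        ~~~~^^^
  File "h.py", line 4, in extr
    R=cv2.Rodrigues(np.array(m["rvec"]))[0]; return R,np.array(m["tvec"])
                             ~^^^^^^^^
KeyError: 'rvec'
```

Selector ≈ -1.315, so about 0.43 rad remains.

Request:
step_arm(
  steps="0.0022 -0.0008 0 0.06;0.0022 -0.0008 0 0.06;0.0022 -0.0008 0 0.06;0.0022 -0.0008 0 0.06;0.0022 -0.0008 0 0.06",
)

```text
time: 7.58
eef_pos: [591.2, -49.5, 70.0]
orientation: [0.262, 0.965, -0.0, 0.001]
ft_force: [1.8, -3.9, 1.1]
gripper_width: 0.2
```

Request:
step_arm(
  steps="0.0018 -0.0006 0 0.05;0.0011 -0.0004 0 0.03;0 0 0 0;0 0 0 0;0 0 0 0",
)

```text
time: 8.0
eef_pos: [587.8, -48.6, 69.8]
orientation: [0.3, 0.954, -0.0, 0.0]
ft_force: [1.1, -3.7, 2.0]
gripper_width: 0.6
```

```bash
python3 look.py w6 -1.69; python3 ang.py w6 290,208,327,234 160; python3 - <<'E'
import cv2
im=cv2.imread("pics/w6.png")
cv2.imwrite("pics/w6c.png",cv2.resize(im[60:260,200:440],None,fx=3,fy=3,interpolation=cv2.INTER_CUBIC))
E
```

```text
t 8.0 pos [587.8 -48.6  69.8] radial 35.3 tang 15.0 F [ 1.1 -3.7  2. ] xaxis-err deg 0.22 tilt [ 0.0003 -0.0007] j [ 0.19  0.47 -0.27  0.   -0.82 -2.37]
rect ((18.0, 17.0), (14.0, 30.0), 90.0) n 420
sel by PCA -1.7367 by axis->centroid -1.6958 r 18.2
perp offset of axis from line 0.74 axis px [338.2 225.3] diode px [229.6 214.8]
```

View pics/w6c.png

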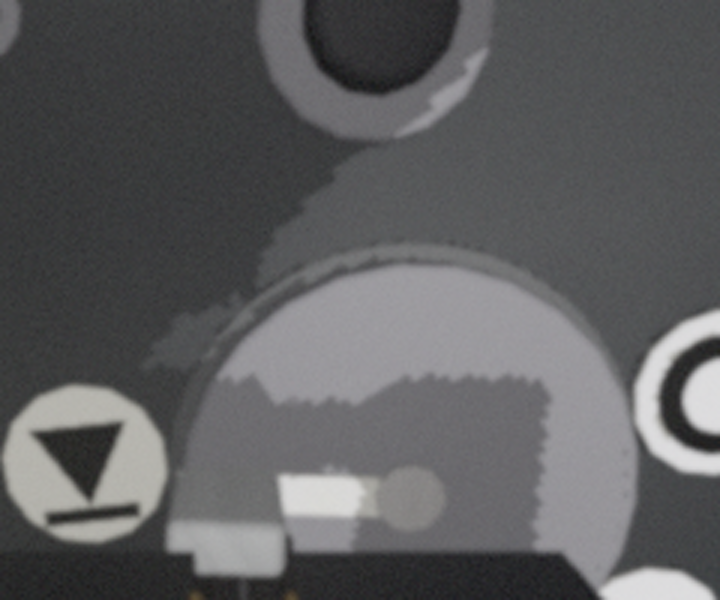

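The selector is now at about -1.69. One more small push, then I'll back off and measure unobstructed.

Request:
step_arm(
  steps="0.0007 -0.0002 0 0.02;0.0007 -0.0002 0 0.02;0.0004 -0.0001 0 0.01;0 0 0 0;0 0 0 0",
)

```text
time: 8.47
eef_pos: [585.8, -47.6, 69.6]
orientation: [0.324, 0.946, -0.0, -0.0]
ft_force: [0.3, -4.0, 1.6]
gripper_width: 0.7
```

```bash
python3 look.py w7 -1.74
```

```text
t 8.47 pos [585.8 -47.6  69.6] radial 35.0 tang 14.5 F [ 0.3 -4.   1.6] xaxis-err deg 0.17 tilt [-0.0002 -0.0003] j [ 0.19  0.47 -0.28  0.   -0.82 -2.42]
```

Request:
step_arm(
  steps="-0.003 0 0 0;-0.008 0 0 0;-0.012 0 0 0;-0.01 0 0 0;-0.005 0 -0.02 0",
)

```text
time: 8.93
eef_pos: [613.8, -71.1, 85.2]
orientation: [0.325, 0.946, -0.001, -0.004]
ft_force: [0.1, -0.4, -0.0]
gripper_width: 0.5
```

Request:
step_arm(
  steps="0 0 -0.03 0;0 0 -0.03 0;0 0 -0.03 0;0 0 -0.02 0;0 0 0 0",
)

```text
time: 9.35
eef_pos: [618.8, -70.8, 204.9]
orientation: [0.324, 0.946, 0.002, 0.004]
ft_force: [-0.1, -0.5, 0.4]
gripper_width: 0.6
```

```bash
python3 look.py w8 -1.74;python3 - <<'E'
from st import *
import pickle
m=pickle.load(open("w8.pkl","rb"))
print("axis60",proj(m,P(-20,0,61)).round(1),"diode",proj(m,P(-20+66*np.cos(np.radians(-100)),66*np.sin(np.radians(-100)),52)).round(1))
im=cv2.imread("pics/w8.png")
cv2.imwrite("pics/w8c.png",cv2.resize(im[100:300,200:440],None,fx=3,fy=3,interpolation=cv2.INTER_CUBIC))
im=capture("top"); cv2.imwrite("pics/t8.png",im[:,:,::-1])
cv2.imwrite("pics/t8c.png",cv2.resize(im[140:325,235:405,::-1],None,fx=3.2,fy=3.2,interpolation=cv2.INTER_CUBIC))
E
```

```text
t 9.35 pos [618.8 -70.8 204.9] radial 32.9 tang 54.8 F [-0.1 -0.5  0.4] xaxis-err deg 0.17 tilt [0.0096 0.0005] j [ 0.15  0.39 -0.03  0.   -1.14 -2.38]
axis60 [311.9 142.4] diode [246.  141.3]
```

View pics/w8c.png

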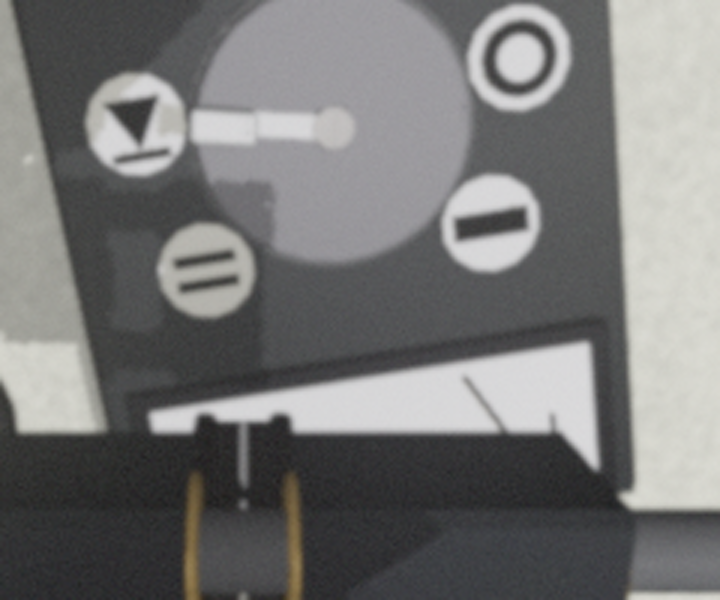

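View pics/t8c.png

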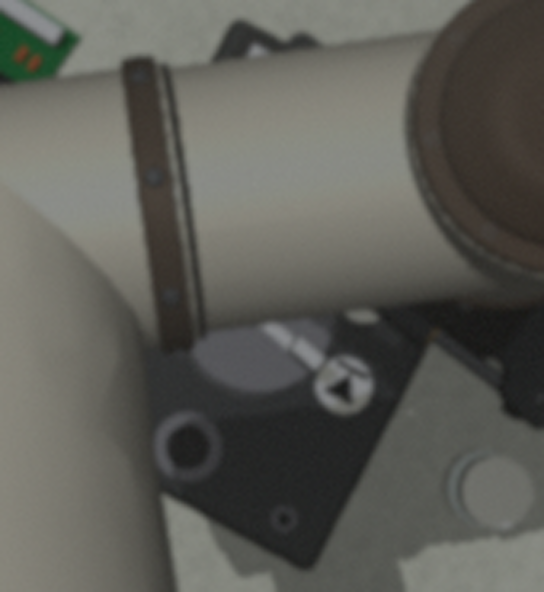

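Both views show the pointer and tab lined up on the diode disc. In the wrist crop the hub is at (333,127), the tab top at (224,127), and the diode at (137,124). I'll quantify it.

```bash
python3 - <<'E'
from st import *
import pickle
m=pickle.load(open("w8.pkl","rb")); wr=lambda a:(a+np.pi)%(2*np.pi)-np.pi
ax0=P(-20,0,0)[:2]
hub=cast(m,(333.5/3+200-.33,127.5/3+100-.33),61)[:2]; dio=cast(m,(136.5/3+200-.33,124/3+100-.33),52)[:2]
d=dio-hub;print("hub",hub-ax0,"diode from hub sel",wr(np.arctan2(d[1],d[0])-th),np.hypot(*d))
im=cv2.imread("pics/w8.png").min(axis=2); u=cv2.resize(im[100:300,200:440],None,fx=3,fy=3,interpolation=cv2.INTER_CUBIC)
# row profile of line and tab: centre rows per column by weighted bright
for c0,c1,z,n in((198,248,92,"tab"),(264,308,61,"line")):
    pts=[]
    for c in range(c0,c1,6):
        col=u[95:160,c].astype(int); r=np.nonzero(col>(col.max()+140)//2)[0]; pts.append((c,95+(r[0]+r[-1])/2))
    w=np.array([cast(m,(c/3+200-.33,r/3+100-.33),z)[:2] for c,r in pts]); ce=w.mean(0)
    dd=np.linalg.svd(w-ce)[2][0]; dd=dd if dd@(ce-hub)>0 else -dd
    print(n,"rows",[p[1] for p in pts],"dir",wr(np.arctan2(dd[1],dd[0])-th).round(3),"from hub",wr(np.arctan2(*(ce-hub)[::-1])-th).round(3),"from fit axis",wr(np.arctan2(*(ce-ax0)[::-1])-th).round(3),"r",np.hypot(*(ce-hub)).round(1))
# top
mt=camera_model("top")
for q in(-1.70,-1.745,-1.80):print(q,[((proj(mt,P(-20+r*np.cos(q),r*np.sin(q),z))-[235,140])*3.2).round(0) for r,z in((15,61),(36,92),(46,92))])
E
```

```text
hub [-0.82436184 -0.74326933] diode from hub sel -1.7475813118670094 65.77007026823415
tab rows [np.float64(126.0), np.float64(127.0), np.float64(127.0), np.float64(127.0), np.float64(128.0), np.float64(128.0), np.float64(128.0), np.float64(129.0), np.float64(129.0)] dir -1.795 from hub -1.79 from fit axis -1.793 r 36.3
line rows [np.float64(124.0), np.float64(124.5), np.float64(125.0), np.float64(125.0), np.float64(126.0), np.float64(125.5), np.float64(126.0), np.float64(126.5)] dir -1.792 from hub -1.782 from fit axis -1.791 r 16.0
-1.7 [array([277., 329.]), array([310., 348.]), array([324., 358.])]
-1.745 [array([276., 330.]), array([308., 350.]), array([322., 361.])]
-1.8 [array([275., 331.]), array([306., 353.]), array([319., 365.])]
```

The wrist measurements suggest ≈-1.785, about 2.3° past the legend, but the arm was still settling. I'll check again while still, and in the top view.

```bash
python3 look.py w9 -1.74;python3 - <<'E'
from st import *
import pickle
im=cv2.imread("pics/w9.png"); cv2.imwrite("pics/w9c.png",cv2.resize(im[110:175,215:335],None,fx=6,fy=6,interpolation=cv2.INTER_CUBIC))
im=cv2.imread("pics/t8.png"); cv2.imwrite("pics/t8d.png",cv2.resize(im[235:275,300:360],None,fx=12,fy=12,interpolation=cv2.INTER_CUBIC))
mt=camera_model("top");m=pickle.load(open("w9.pkl","rb"))
for q in(-1.70,-1.745,-1.80):print(q,[((proj(mt,P(-20+r*np.cos(q),r*np.sin(q),z))-[300,235]+.5)*12-.5).round(0) for r,z in((15,61),(26,92),(46,92),(66,52))])
for q in(-1.70,-1.745,-1.80):print(q,[((proj(m,P(-20+r*np.cos(q),r*np.sin(q),z))-[215,110]+.5)*6-.5).round(0) for r,z in((0,61),(15,61),(26,92),(46,92),(66,52))])
E
```

```text
t 9.45 pos [616.1 -70.5 199.8] radial 34.4 tang 52.5 F [ 0.2  0.4 -1.7] xaxis-err deg 0.12 tilt [0.0009 0.0012] j [ 0.15  0.39 -0.04 -0.   -1.14 -2.38]
-1.7 [array([263., 100.]), array([334., 132.]), array([441., 209.]), array([521., 291.])]
-1.745 [array([260., 104.]), array([330., 138.]), array([433., 220.]), array([510., 306.])]
-1.8 [array([257., 108.]), array([324., 145.]), array([423., 233.]), array([495., 324.])]
-1.7 [array([599., 219.]), array([507., 223.]), array([445., 241.]), array([308., 246.]), array([200., 231.])]
-1.745 [array([599., 219.]), array([507., 219.]), array([445., 233.]), array([308., 232.]), array([199., 213.])]
-1.8 [array([599., 219.]), array([507., 214.]), array([445., 223.]), array([308., 214.]), array([199., 191.])]
```

View pics/w9c.png

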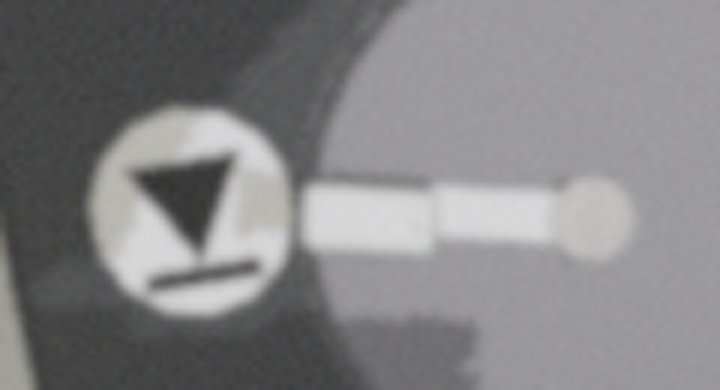

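View pics/t8d.png

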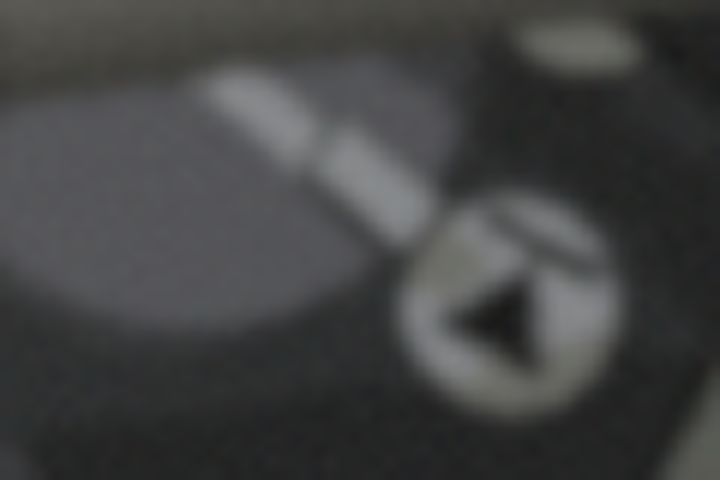

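Four estimates put the selector at about -1.78, 2° beyond the legend. I'll nudge it back from the other side with the tool turned half round, so the wrist camera can see the tab. First I move across at height, then turn.

Request:
step_arm(
  steps="0.01 0 0 0;0.022 -0.0005 0 0;0.024 -0.0005 0 0;0.022 -0.0005 0 0;0.0096 -0.0005 0 -0.04",
)

```text
time: 9.92
eef_pos: [542.1, -17.5, 198.0]
orientation: [0.304, 0.953, -0.001, -0.002]
ft_force: [-0.2, 0.7, -0.3]
gripper_width: 0.4
```

Request:
step_arm(
  steps="0 0 0 -0.124;0 0 0 -0.124;0 0 0 -0.124;0 0 0 -0.124;0 0 0 -0.124",
)

```text
time: 10.33
eef_pos: [544.0, -18.3, 198.0]
orientation: [-0.003, 1.0, -0.0, -0.002]
ft_force: [0.1, 0.0, -0.5]
gripper_width: 0.4
```

Request:
step_arm(
  steps="0 0 0 -0.124;0 0 0 -0.124;0 0 0 -0.124;0 0 0 -0.124;0 0 0 -0.124",
)

```text
time: 10.75
eef_pos: [544.0, -18.4, 197.9]
orientation: [-0.308, 0.951, 0.0, -0.002]
ft_force: [-0.7, 0.2, 0.3]
gripper_width: 0.4
```

Request:
step_arm(
  steps="0 0 0 -0.124;0 0 0 -0.124;0 0 0 -0.124;0 0 0 -0.124;0 0 0 -0.124",
)

```text
time: 11.17
eef_pos: [544.0, -18.4, 197.9]
orientation: [-0.583, 0.812, 0.001, -0.002]
ft_force: [-0.6, -0.0, -0.0]
gripper_width: 0.7
```

Request:
step_arm(
  steps="0 0 0 -0.124;0 0 0 -0.124;0 0 0 -0.124;0 0 0 -0.124;0 0 0 -0.124",
)

```text
time: 11.58
eef_pos: [544.0, -18.4, 197.9]
orientation: [0.803, -0.595, -0.001, 0.001]
ft_force: [-0.2, -0.0, -0.4]
gripper_width: 0.4
```

Request:
step_arm(
  steps="0 0 0 -0.124;0 0 0 -0.124;0 0 0 -0.124;0 0 0 -0.124;0 0 0 -0.124",
)

```text
time: 12.0
eef_pos: [544.0, -18.4, 197.9]
orientation: [0.947, -0.322, -0.002, 0.001]
ft_force: [-0.0, -0.1, -0.9]
gripper_width: 0.0
```

Request:
step_arm(
  steps="0 0 0.002 0;0 0 0.002 0;0 0 0 0;0 0 0 0;0 0 0 0",
)

```text
time: 12.42
eef_pos: [545.3, -18.6, 195.3]
orientation: [0.946, -0.325, -0.0, 0.0]
ft_force: [-0.4, -0.4, -0.1]
gripper_width: 0.4
```

```bash
python3 look.py w10 -1.745; python3 - <<'E'
from st import *
import pickle
m=pickle.load(open("w10.pkl","rb"))
for q in(-1.70,-1.745,-1.80):print(q,[proj(m,P(-20+r*np.cos(q),r*np.sin(q),z)).round(1) for r,z in((0,61),(15,61),(26,92),(46,92),(66,52))])
E
```

```text
t 12.42 pos [545.3 -18.6 195.3] radial 37.2 tang -35.1 F [-0.4 -0.4 -0.1] xaxis-err deg -179.74 tilt [-0.0006 -0.0001] j [ 0.26  0.27 -0.23 -0.   -1.07  0.64]
-1.7 [array([244. , 165.1]), array([259.3, 164.4]), array([269.4, 168.4]), array([292.2, 167.5]), array([310.7, 161.2])]
-1.745 [array([244. , 165.1]), array([259.3, 165.1]), array([269.5, 169.8]), array([292.2, 169.9]), array([310.7, 164.2])]
-1.8 [array([244. , 165.1]), array([259.3, 166. ]), array([269.4, 171.4]), array([292.1, 172.7]), array([310.4, 167.8])]
```

View pics/w10.png

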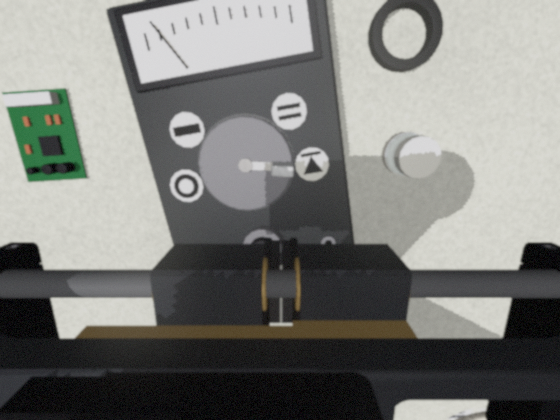

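The tab is at about (281,170) and the diode at (312,164). I'll measure again from this opposite view, which cancels systematic errors.

```bash
cat > q.py <<'E'
from st import *
import pickle,sys
def run(name,box,segs,f=6):
    m=pickle.load(open(name+".pkl","rb"));x0,y0,x1,y1=box; wr=lambda a:(a+np.pi)%(2*np.pi)-np.pi
    im=cv2.imread(f"pics/{name}.png"); u=cv2.resize(im[y0:y1,x0:x1],None,fx=f,fy=f,interpolation=cv2.INTER_CUBIC)
    cv2.imwrite(f"pics/{name}c.png",u)
    print([((proj(m,P(-20+r*np.cos(-1.745),r*np.sin(-1.745),z))-[x0,y0]+.5)*f-.5).round(0) for r,z in((0,61),(15,61),(26,92),(46,92),(66,52))])
    g=u.min(axis=2).astype(int)
    for (a,b,r0,r1,z,thr) in segs:
        pts=[]
        for c in range(a,b,6):
            r=np.nonzero(g[r0:r1,c]>thr)[0]
            if len(r): pts.append((c,r0+(r[0]+r[-1])/2))
        w=np.array([cast(m,((c+.5)/f-.5+x0,(r+.5)/f-.5+y0),z)[:2] for c,r in pts]); ce=w.mean(0); ax=P(-20,0,0)[:2]
        d=np.linalg.svd(w-ce)[2][0]; d=d if d@(ce-ax)>0 else -d
        print("rows",[p[1] for p in pts],"dir",wr(np.arctan2(d[1],d[0])-th).round(3),"from axis",wr(np.arctan2(*(ce-ax)[::-1])-th).round(3))
E
python3 - <<'E'
from q import *
run("w10",(225,130,345,200),[(190,260,190,250,61,185)])
E
```

```text
[array([116., 213.]), array([209., 213.]), array([269., 241.]), array([406., 242.]), array([516., 207.])]
rows [np.float64(215.0), np.float64(216.0), np.float64(216.5), np.float64(216.5), np.float64(216.5), np.float64(216.5), np.float64(216.0), np.float64(215.0), np.float64(210.5)] dir -1.68 from axis -1.766
```

View pics/w10c.png

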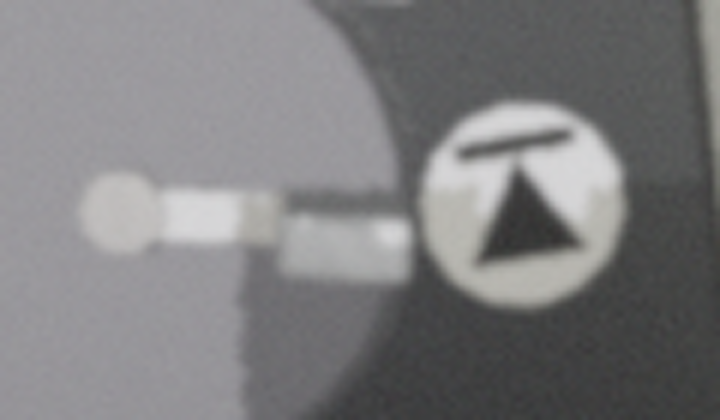

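All estimates agree on ≈-1.78. Nudging back 0.035 rad means about 1.3 mm at the tab. Going down and approaching.

Request:
step_arm(
  steps="0 0 0.01 0;0 0 0.025 0;0 0 0.03 0;0 0 0.03 0;0 0 0.018 0",
)

```text
time: 12.88
eef_pos: [543.3, -19.0, 79.0]
orientation: [0.946, -0.326, -0.002, 0.001]
ft_force: [0.3, 0.4, -0.0]
gripper_width: 0.1
```

Request:
step_arm(
  steps="0 0 0.01 0;0 0 0.003 0;0 0 0 0;0.003 0 0 0;0.004 0 0 0",
)

```text
time: 13.3
eef_pos: [552.2, -22.8, 71.1]
orientation: [0.946, -0.325, 0.001, -0.001]
ft_force: [-1.1, 0.5, -0.1]
gripper_width: 0.3
```

Request:
step_arm(
  steps="0.004 0 0 0;0.003 0 0 0;0.002 0 0 0;0 0 0 0;0 0 0 0",
)

```text
time: 13.72
eef_pos: [558.1, -28.6, 69.7]
orientation: [0.946, -0.325, 0.0, -0.0]
ft_force: [-0.0, 0.3, 0.8]
gripper_width: 0.6
```

```bash
python3 look.py w11 -1.745; python3 - <<'E'
from q import *
run("w11",(200,150,320,250),[])
E
```

```text
t 13.72 pos [558.1 -28.6  69.7] radial 37.1 tang -18.8 F [-0.   0.3  0.8] xaxis-err deg -179.7 tilt [0.0002 0.0001] j [ 0.24  0.43 -0.35 -0.   -0.79  0.67]
[array([124., 424.]), array([276., 424.]), array([367., 540.]), array([610., 541.]), array([779., 400.])]
```

View pics/w11c.png

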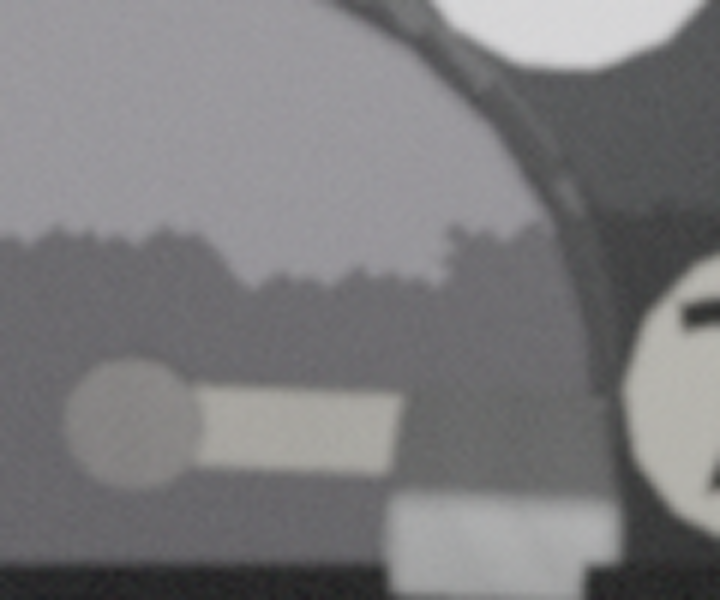

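The pointer line slopes 2–2.8° in this view, so -1.78 is confirmed. Pushing gently.

Request:
step_arm(
  steps="0.001 -0.0005 0 0;0.001 -0.0005 0 0;0.0008 0 0 0;0 0 0 0;0 0 0 0",
)

```text
time: 14.18
eef_pos: [560.1, -29.5, 69.3]
orientation: [0.946, -0.325, -0.001, 0.0]
ft_force: [-3.1, 0.4, 0.3]
gripper_width: 0.2
```

```bash
python3 look.py w12 -1.745; python3 - <<'E'
from q import *
run("w12",(200,150,320,250),[])
E
```

```text
t 14.18 pos [560.1 -29.5  69.3] radial 36.6 tang -16.8 F [-3.1  0.4  0.3] xaxis-err deg -179.69 tilt [-0.0018 -0.0002] j [ 0.24  0.44 -0.34 -0.   -0.79  0.67]
[array([129., 445.]), array([281., 446.]), array([373., 566.]), array([617., 567.]), array([783., 420.])]
```

View pics/w12c.png

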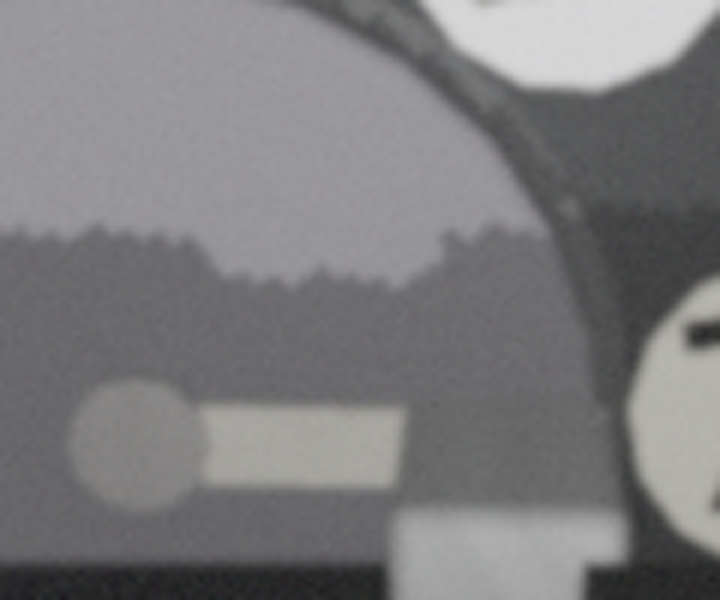

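The pointer line now runs level with the hub (centreline row about 445, slope ≤0.9°), so the selector is at about -1.75. Backing off and lifting.

Request:
step_arm(
  steps="-0.004 0 0 0;-0.006 0 0 0;-0.006 0 0 0;-0.004 0 0 0;0 0 -0.01 0",
)

```text
time: 14.65
eef_pos: [543.0, -16.7, 78.3]
orientation: [0.946, -0.325, -0.002, 0.001]
ft_force: [-0.9, -0.6, -0.9]
gripper_width: 0.6
```

Request:
step_arm(
  steps="0 0 -0.025 0;0 0 -0.03 0;0 0 -0.03 0;0 0 -0.02 0;0 0 0 0",
)

```text
time: 15.07
eef_pos: [548.5, -16.7, 191.0]
orientation: [0.946, -0.324, 0.006, -0.003]
ft_force: [0.5, -0.2, 0.1]
gripper_width: 0.4
```

Request:
step_arm(
  steps="0 0 0 0;0 0 0 0;0 0 0 0;0 0 0 0;0 0 0 0",
)

```text
time: 15.48
eef_pos: [544.7, -17.2, 183.6]
orientation: [0.946, -0.325, -0.001, 0.001]
ft_force: [0.5, 0.0, 0.4]
gripper_width: 0.9
```

```bash
python3 look.py w13 -1.745; python3 - <<'E'
from q import *
run("w13",(225,130,345,200),[])
E
```

```text
t 15.48 pos [544.7 -17.2 183.6] radial 36.5 tang -36.5 F [0.5 0.  0.4] xaxis-err deg -179.68 tilt [-0.002  -0.0005] j [ 0.27  0.28 -0.25 -0.   -1.04  0.64]
[array([111., 213.]), array([207., 214.]), array([271., 243.]), array([414., 244.]), array([527., 208.])]
```

View pics/w13c.png

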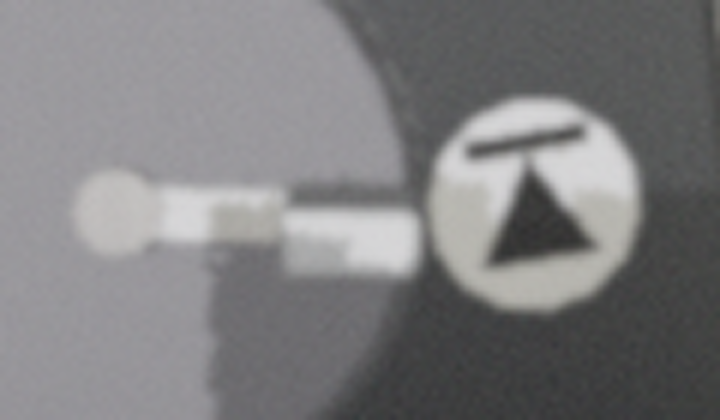

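After releasing, the tab centre row is 241 against 243.5 predicted, and the line row is 215.5 against 214. The selector is at -1.745 ± 0.015 and pointing squarely at the diode. Now over to the button.

Request:
step_arm(
  steps="-0.008 -0.0035 0 0;-0.014 -0.006 0 0;-0.014 -0.006 0 0;-0.01 -0.004 0.01 0;-0.004 -0.0016 0.02 0",
)

```text
time: 15.95
eef_pos: [519.6, 32.1, 156.5]
orientation: [0.946, -0.324, 0.002, -0.002]
ft_force: [0.5, -0.2, -0.4]
gripper_width: 0.7
```

Request:
step_arm(
  steps="0 0 0.025 0;0 0 0.02 0;0 0 0.01 0;0 0 0 0;0 0 0 0",
)

```text
time: 16.37
eef_pos: [518.9, 30.4, 99.7]
orientation: [0.946, -0.325, 0.0, 0.0]
ft_force: [0.2, 0.1, 0.4]
gripper_width: 0.4
```

```bash
python3 - <<'E'
from st import *
s=tool(-1.745); R=Ro.from_quat(s["orientation"]).as_matrix(); print("to button in tool axes",(R.T@(P(-108,0,72)-s["eef_pos"])).round(1))
im=capture("scene"); cv2.imwrite("pics/s14.png",cv2.resize(im[120:300,170:350,::-1],None,fx=3.2,fy=3.2,interpolation=cv2.INTER_CUBIC))
E
```

```text
t 16.37 pos [518.9  30.4  99.7] radial 15.0 tang -86.2 F [0.2 0.1 0.4] xaxis-err deg -179.64 tilt [-0.0002 -0.0005] j [ 0.37  0.34 -0.42  0.   -0.82  0.54]
to button in tool axes [-0.4  0.2 27.7]
```

View pics/s14.png

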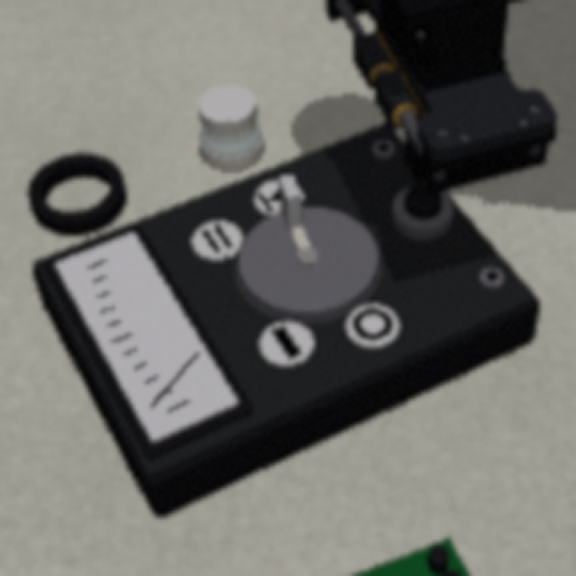

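The fingers are over the button cap (about (420,190) in the crop), with the tab toward the diode. Now pressing.

Request:
step_arm(
  steps="0 0 0.008 0;0 0 0.01 0;0 0 0.006 0;0 0 0.002 0;0 0 0.001 0",
)

```text
time: 16.83
eef_pos: [518.0, 30.0, 71.9]
orientation: [0.946, -0.325, -0.001, 0.001]
ft_force: [-0.0, -1.1, 2.3]
gripper_width: 0.0
```

Request:
step_arm(
  steps="0 0 0.002 0;0 0 0.002 0;0 0 0.002 0;0 0 0.001 0;0 0 0 0",
)

```text
time: 17.25
eef_pos: [518.6, 30.1, 66.4]
orientation: [0.946, -0.325, 0.0, 0.0]
ft_force: [-2.0, -0.5, 7.0]
gripper_width: 0.2
```

Request:
step_arm(
  steps="0 0 0.001 0;0 0 0.001 0;0 0 0.001 0;0 0 0 0;0 0 0 0",
)

```text
time: 17.67
eef_pos: [518.8, 30.1, 66.0]
orientation: [0.946, -0.324, 0.001, 0.0]
ft_force: [-8.3, 0.6, 23.3]
gripper_width: 0.4
```

The cap is bottomed: z stopped at 66.0 and the force rose to 23 N. Releasing and moving clear.

Request:
step_arm(
  steps="0 0 -0.003 0;0 0 -0.004 0;0 0 -0.006 0;0 0 -0.01 0;0 0 -0.02 0",
)

```text
time: 18.08
eef_pos: [517.4, 30.0, 104.3]
orientation: [0.946, -0.325, -0.002, 0.001]
ft_force: [-0.1, -0.3, -1.2]
gripper_width: 0.2
```

Request:
step_arm(
  steps="0 0 -0.03 0;0 0 -0.03 0;0 0 -0.03 0;0 0 -0.02 0;0 0 0 0",
)

```text
time: 18.5
eef_pos: [521.8, 31.0, 221.2]
orientation: [0.946, -0.324, 0.005, -0.003]
ft_force: [-0.2, 0.7, -0.2]
gripper_width: 0.5
```

Request:
step_arm(
  steps="-0.01 0 0 0;-0.02 0 0 0;-0.02 0 0 0;-0.01 0 0 0;0 0 0 0",
)

```text
time: 18.92
eef_pos: [469.2, 67.8, 214.8]
orientation: [0.946, -0.324, -0.001, 0.0]
ft_force: [1.1, 0.0, 0.7]
gripper_width: 0.5
```

```bash
python3 look.py w15 -1.745; python3 - <<'E'
from st import *
im=capture("scene"); cv2.imwrite("pics/s15.png",im[:,:,::-1])
im=capture("top"); cv2.imwrite("pics/t15.png",im[:,:,::-1])
cv2.imwrite("pics/t15c.png",cv2.resize(im[140:325,200:450,::-1],None,fx=3.2,fy=3.2,interpolation=cv2.INTER_CUBIC))
E
```

```text
t 18.92 pos [469.2  67.8 214.8] radial 16.4 tang -148.4 F [1.1 0.  0.7] xaxis-err deg -179.56 tilt [-0.0021 -0.0003] j [ 0.49  0.13 -0.36 -0.   -1.08  0.42]
```

View pics/w15.png

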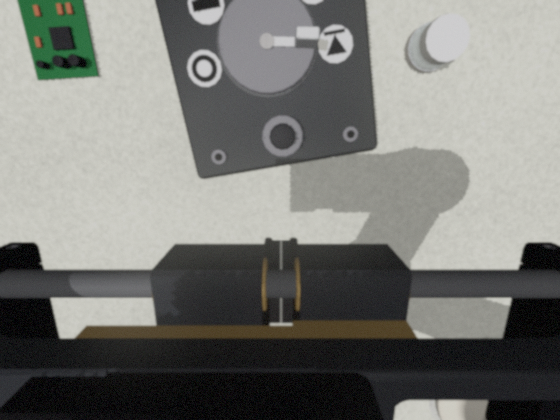

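View pics/t15c.png

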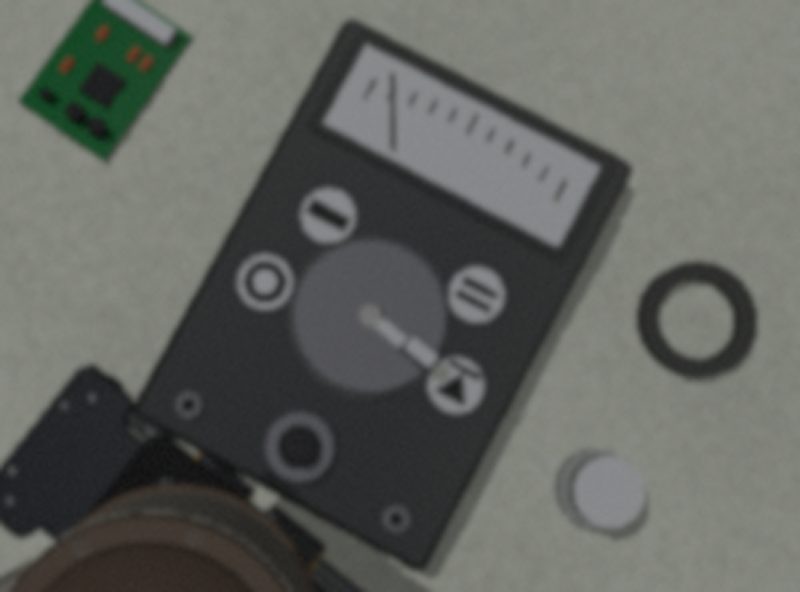

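View pics/s15.png

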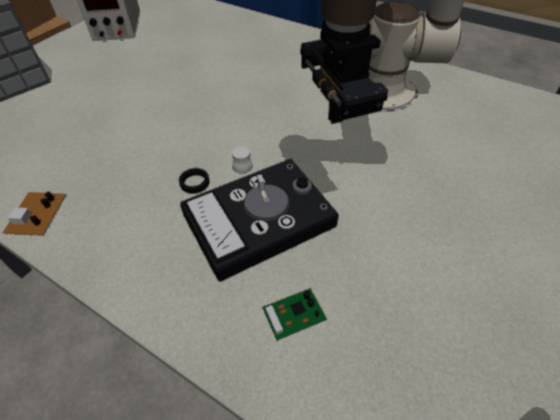

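The unobstructed top view shows the pointer running from the hub (370,313) toward the diode (456,387), with the button up and the loose items unmoved. One last numeric check.

```bash
python3 - <<'E'
from st import *
m=camera_model("top"); im=cv2.imread("pics/t15.png"); ref=cv2.imread("pics/top0.png")
f=10;x0,y0=305,225;cv2.imwrite("pics/t15d.png",cv2.resize(im[y0:y0+45,x0:x0+50],None,fx=f,fy=f,interpolation=cv2.INTER_CUBIC))
for q in(-1.70,-1.745,-1.79):print(q,[((proj(m,P(-20+r*np.cos(q),r*np.sin(q),z))-[x0,y0]+.5)*f-.5).round(0) for r,z in((0,61),(15,61),(26,61),(26,92),(36,92),(46,92),(66,52))])
for n,(a,b,c,d) in dict(board=(200,125,265,195),jar=(370,275,410,312),tape=(395,215,442,262)).items(): print(n,np.abs(im[b:d,a:c].astype(int)-ref[b:d,a:c]).mean().round(2))
E
```

```text
-1.7 [array([105., 137.]), array([169., 183.]), array([216., 218.]), array([228., 210.]), array([273., 242.]), array([318., 274.]), array([384., 343.])]
-1.745 [array([105., 137.]), array([167., 186.]), array([213., 222.]), array([225., 215.]), array([268., 249.]), array([311., 283.]), array([375., 355.])]
-1.79 [array([105., 137.]), array([165., 189.]), array([209., 227.]), array([221., 220.]), array([262., 256.]), array([304., 292.]), array([365., 367.])]
board 8.81
jar 10.29
tape 8.74
```

View pics/t15d.png

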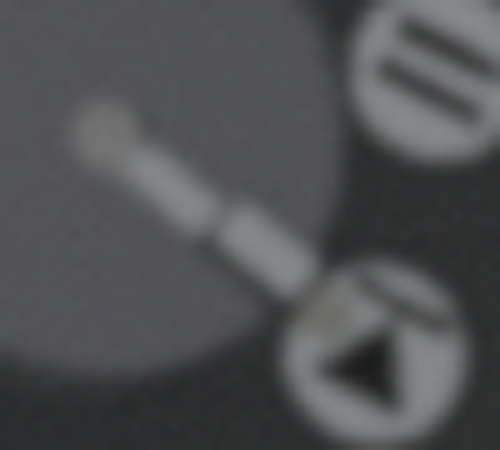

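The tab centre is at (267,250) against (268,249) predicted for -1.745. The jar and board sit at the same pixels as at the start. Handing in.

```bash
python3 - <<'E'
from workcell import *
print(close_job())
E
```

```text
the job is handed in; nothing more can be done
None
```

I pushed the selector tab round from its side with the closed fingertips to the diode legend, which is at -100° on this tester. I then pressed the test button fully down, let it spring back, moved clear and handed the job in at about 19 s.

- **Selector:** the first sweep went about 2° too far, so I nudged the tab back from its other side before touching the button. The last unobstructed top view puts the tab within one enlarged pixel of where -100° should be. The wrist-view estimates fall within about 1° of that.
- **Button:** it stopped at 66.0 mm, which is fully down, with a peak reading of 23 N. The force reading was back near zero after I lifted, and the cap looks up in the last pictures. I did not measure the cap's height afterwards.
- **Loose items:** the circuit board and jar line up with their starting pixels, and the tape roll looks unmoved. A raw picture difference around the three items came out at 9–10 grey levels, about the same for each. I put that down to image noise and lighting but did not check.

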